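# Demould cast hangers, hang them level to cure, close the mould

### The arm

A 6-joint arm with a two-finger parallel gripper is mounted at the origin on the work surface; the furniture and walls round the work are solid. World frame = base frame: x ahead of the robot, y to its left, z up, the work surface at z = 0. Lengths are in m, angles in rad, forces in N, time in s.
With the tool pointing down it reaches from about 0.4 to 0.925 m from the base axis. Payload 3.4 kg.
Tool frame: the origin (TCP) lies on the centre line of the jaws, within the pads' length; the fingertips stand tcp_to_tips ahead of it and the grasp point (between the pads) lies 3 mm ahead of it (tcp_to_tips is the distance from the TCP to the fingertips, in m); x points along the fingers, y is the direction in which the jaws open and shut, and the axes are right-handed (so a half turn about x gives the same grasp; the last joint's range is limited). The gripper opens to 85 mm and grips with 20 to 120 N. Pads are 22 mm wide; open, the fingers measure 114 mm over their backs; the gripper's body (76 mm by 85 mm) begins 54 mm behind the grasp point. The pads swing forward as they close: fully open they stand 13 mm farther back than shut.
Start: joints at [-1.391, 0.307, 1.506, -0, 1.328, -0.073], TCP at [0.144, -0.557, 0.253] pointing down, gripper open.
Joint ranges: [-3.12, 3.12], [-1.05, 2.28], [0.14, 2.33], [-1.42, 4.57], [0.1, 2.73], [-2.68, 2.68]. Speed limits (rad/s): [2.57, 2.57, 3.14, 3.14, 3.14, 3.14].

### API

Orientations are given as [roll, pitch, yaw] about the fixed x, y, z axes, in that order (R = Rz(yaw) Ry(pitch) Rx(roll)).
In Python, from cell import get_state, grab_frame, get_calibration, sign_off, tcp_to_tips gives the robot as it stands.
- The arm moves only by the shell command python3 -m handwheel 'ROWS'. ROWS is JSON, a list that holds one entry, the list of rows, each a list of 7 numbers: the shift along the world's x, y, z in m, then the turn, a rotation vector about the world's x, y, z in degrees, then the finger opening in m, from 0 to 0.0854. In form: [[[x, y, z, wx, wy, wz, gripper], ...]]. A call has 1 to 5 rows; each row shifts and turns the commanded pose from where the row before left it; what a row does not reach is not made up. A row lasts 1/10 s, in which the tool goes at most 50 mm and 8.59 degrees, less where a joint would pass 70% of its speed; a pose out of reach is approached as far as the arm can. A call with a gripper value outside its range is refused whole. The fingers move at their own pace and stop on an object; the grip force is fixed at half the most. Time passes only in rows, so rows that do not move let the fingers close. It gives the time, the measured TCP pose, the force and the opening at its end, in the units of the state.
- get_state(): the state, without advancing time (a new reading comes with each control period).
- grab_frame(name): name is "scene" or "top" or "wrist"; returns the picture (400x640x3 uint8, red, green, blue); there is no depth.
- get_calibration(name): a dict with "mtx" (3x3 intrinsics, pixels), "dist_coeffs" ([k1, k2, p1, p2, k3] as OpenCV has them; the pictures are not rectified), "R" (3x3) and "t" (3): a world point X has camera coordinates R X + t; the wrist camera has in their place "tool_from_camera" (4x4, takes a point from camera to tool coordinates, whose origin is the TCP and whose axes are the tool frame's). Camera axes: x right, y down, z forward; pixel columns grow to the right and rows downward; lengths in m; the calibration is good to about 2 mm. A picture is of the moment at which its call begins: read the wrist's pose just before it. get_calibration takes no time and is no camera call.
- sign_off(): hands the job in, once; it reports no verdict.
The state is a dict: "t": time; "q": joint angles; "qvel": joint speeds; "joint_efforts": joint torques, N m; "position": TCP position; "eef_rot": TCP orientation; "force": force on the tool from outside, world axes, zero at the start; "ft_torque": the same for the moment, N m; "gripper_width": finger opening in m.
Only numpy, scipy, OpenCV 4.12 (cv2) and the standard library are available. Lean on these libraries where they do the work, as an engineer would, in place of code of your own. Each camera call takes 0.05 s, during which the arm holds its last target. There are 200 camera calls.

### The job

Lift every cast hanger out of the open mould and hang it on the stand's horizontal rod, by whichever of its three holes makes it hang level. When the mould is empty, put its lid on so that it sits flush all round, and leave the bystanding things where they are.

Things in the scene. Friction and masses are not known exactly. Their poses are not given: they have to be found in the camera images.
- hanger_orange: Orange hanger: base plate 84 (y) x 36 (x) x 8 mm; upright fin in its y-z plane, 76 (y) x 6 mm, top edge at z = 98 mm, grip it there from above. Three 16 mm holes through the fin at z = 64, y = -20, 0, +20 mm. Resin 75 g; steel blocks 130 g in all on the base at the +y end only (y = 20 to 42, up to z = 34 mm). Origin: centre of underside. May be absent.
- hanger_green: Green hanger: base plate 84 (y) x 36 (x) x 8 mm; upright fin in its y-z plane, 76 (y) x 6 mm, top edge at z = 98 mm, grip it there from above. Three 16 mm holes through the fin at z = 64, y = -20, 0, +20 mm. Resin 75 g; steel blocks 130 g in all on the base at the -y end only (y = -42 to -20, up to z = 34 mm). Origin: centre of underside. May be absent.
- hanger_yellow: Yellow hanger: base plate 84 (y) x 36 (x) x 8 mm; upright fin in its y-z plane, 76 (y) x 6 mm, top edge at z = 98 mm, grip it there from above. Three 16 mm holes through the fin at z = 64, y = -20, 0, +20 mm. Resin 75 g; steel blocks 65 g at each end of the base (centred at y = -31 and +31, up to z = 21 mm). Origin: centre of underside. May be absent.
- hanger_blue: Blue hanger: base plate 84 (y) x 36 (x) x 8 mm; upright fin in its y-z plane, 76 (y) x 6 mm, top edge at z = 98 mm, grip it there from above. Three 16 mm holes through the fin at z = 64, y = -20, 0, +20 mm. Resin 75 g; steel blocks 130 g in all on the middle of the base (y = -22 to +22, up to z = 21 mm). Origin: centre of underside. May be absent.
- mould: Aluminium mould, fixed, 210 (x) x 108 (y) x 27 mm high, open on top. Cavities at x = -75, -25, +25, +75 mm (40 x 88 mm, floor at z = 8, edge at z = 18); in each may stand any hanger, base sunk, origin at z = 8, its axes parallel to the mould's. A rim 4 mm thick (opening 202 x 100 mm) rises above them to z = 27 mm. Origin: centre of underside.
- lid: Loose lid, 0.3 kg: blue plate 210 (x) x 108 (y), z = 7 to 13 mm, on a grey plug (194 x 92, foot 186 x 84) that drops into the mould's rim, 4 mm play a side. Black handle bar along y over the middle: 14 mm wide, z = 35 to 47, free between posts 56 mm apart. Origin: centre of plug's underside; seated it is 20 mm above the mould's origin; either way round.
- stand: Stand, fixed: grey base plate 230 x 110 x 12 mm; level steel rod 8 mm thick along x, axis 160 mm up, from its free tip at x = -130 mm (robot's side) to a clamp block on the post (near face x = +87, top at 170 mm, the highest point). Room for four hangers about 48 mm apart, the first pushed farthest in. Origin: on the bench below the rod; x points from tip to post.
- rod_tip (a point): The free end of the rod, on its axis; same axes as the stand.
- binders (a point): Top centre of two upright ring binders, fixed, between mould and stand: a block 285 (x) x 125 (y) x 319 mm high, near face at x = 0.457 m. Carry things round in front of them or above.
- dropper: Bystander: brown dropper bottle, 34 mm in diameter, 107 mm high, loose. Origin at the centre of its underside.
- timer: Bystander: white bench timer with three buttons, 68 x 62 x 18 mm, loose. Origin at the centre of its underside.
- pot: Bystander: specimen pot with red screw lid, 50 mm in diameter, 64 mm high, loose. Origin at the centre of its underside.
Not all that is in view belongs to the job. Of the things that look like the hanger_blue, the larger one is meant.

How it is judged:
By the outcome, as a careful person would: the job done as asked, in the order asked, and still so for the second after the job is handed in, with the robot touching nothing.
Of hanger_orange, hanger_green, hanger_yellow, hanger_blue only 3 to 4 are there at a start; the rules pass over those that are not, and their reading is None.
At some moment in a run one of lid may be knocked a few centimetres aside while the robot is not near it.
Once in a run the grip may slacken for a moment while it holds something.
It also fails if it takes over 210 s, if anything falls off the work surface, if the arm or the gripper's body presses on something with over 40 N, if the wrist force passes 120 N, or if a joint passes its speed limit or range.

## Working session

There is one attempt and no reset: what is moved stays moved. The work goes in short steps, Python scripts to look and compute and a shell command to move; the robot and the scene stay as the last step left them, time stands still between calls to the robot, and variables do not carry over. Pictures are saved under pics/ and viewed, about 12 in all and at most 16, crops included, and the job is handed in when it is done.

```bash
mkdir -p pics; ls; python3 - <<'E'
from cell import *
import cv2,numpy as np
print(get_state(), tcp_to_tips)
for n in ("scene","top","wrist"):
    f=grab_frame(n); cv2.imwrite(f"pics/{n}0.png",f[:,:,::-1]); c=get_calibration(n)
    print(n,{k:np.round(np.array(v),4).tolist() for k,v in c.items()})
E
```

```text
pics
{'t': 0.0, 'q': array([-1.39049805e+00,  3.07573941e-01,  1.50768221e+00,  3.45977558e-05,
        1.32838729e+00, -7.34784114e-02]), 'qvel': array([-8.72765676e-05, -5.39217133e-04, -4.87871644e-04, -3.02641059e-04,
        3.74807497e-04, -2.20444241e-04]), 'joint_efforts': array([-1.02042839e-03, -4.57562506e+01, -2.51914322e+01, -2.59252975e-04,
        1.32746785e-02,  3.78417617e-07]), 'position': array([ 0.14424261, -0.55593944,  0.25237712]), 'eef_rot': array([-1.66064219,  1.56874527,  1.73471882]), 'force': array([-0.04605786, -0.52411216, -0.39849068]), 'ft_torque': array([ 0.03562043, -0.02518269, -0.03861929]), 'gripper_width': 0.08557267270443372} 0.022
scene {'mtx': [[392.8838, 0.0, 320.3172], [0.0, 392.8838, 198.9114], [0.0, 0.0, 1.0]], 'dist_coeffs': [-0.087, 0.0, 0.0, 0.0, 0.0], 'R': [[0.0758, 0.9971, -0.0042], [0.729, -0.0583, -0.682], [-0.6803, 0.0486, -0.7313]], 't': [-0.0613, -0.2011, 1.5448]}
top {'mtx': [[427.2521, 0.0, 321.8176], [0.0, 427.2521, 196.0107], [0.0, 0.0, 1.0]], 'dist_coeffs': [-0.0499, 0.0, 0.0, 0.0, 0.0], 'R': [[-0.0194, -0.9997, 0.014], [-0.9806, 0.0162, -0.1954], [0.1951, -0.0175, -0.9806]], 't': [0.0259, 0.5295, 1.3172]}
wrist {'mtx': [[348.6456, 0.0, 318.7723], [0.0, 348.6456, 197.9374], [0.0, 0.0, 1.0]], 'dist_coeffs': [-0.0016, 0.0, 0.0, 0.0, 0.0], 'tool_from_camera': [[-0.0005, -0.321, 0.9471, -0.1204], [1.0, -0.0004, 0.0004, -0.0006], [0.0003, 0.9471, 0.321, -0.0824], [0.0, 0.0, 0.0, 1.0]]}
```

View pics/top0.png

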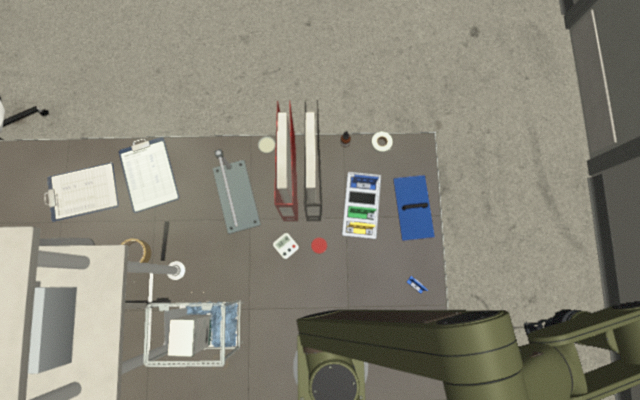

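View pics/scene0.png

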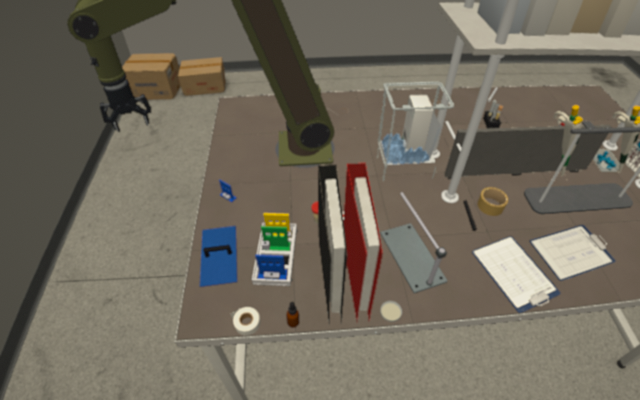

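Blue, green and yellow are in the mould and orange is absent. A small blue decoy sits at (417,284) and the lid at (412,208). Next I'll locate things coarsely.

```bash
cat > h.py <<'E'
import numpy as np,cv2
from cell import *
from scipy.spatial.transform import Rotation as Ro
def Rt(s=None):
    s=s or get_state(); return Ro.from_euler('xyz',s['eef_rot']).as_matrix(),np.array(s['position'])
def snap(n,name=None):
    p=Rt(); f=grab_frame(n)[:,:,::-1].copy(); 
    if name: cv2.imwrite(f'pics/{name}.png',f)
    if n=='wrist': np.savez(f'pics/{name}.npz',R=p[0],p=p[1])
    return f,p
def cam(n,pose=None):
    c=get_calibration(n); K=np.array(c['mtx'],float); d=np.array(c['dist_coeffs'],float)
    if n=='wrist':
        T=np.array(c['tool_from_camera']); Rw=pose[0]@T[:3,:3]; o=pose[0]@T[:3,3]+pose[1]
    else:
        R=np.array(c['R']); Rw=R.T; o=-R.T@np.array(c['t'])
    return K,d,Rw,o
def rays(n,px,pose=None):
    K,d,Rw,o=cam(n,pose)
    u=cv2.undistortPoints(np.array(px,float).reshape(-1,1,2),K,d)[:,0]
    return o,np.c_[u,np.ones(len(u))]@Rw.T
def plane(n,px,z,pose=None):
    o,r=rays(n,px,pose); return o+r*((z-o[2])/r[:,2])[:,None]
def tri(views):  # list of (o,dir)
    A=0;b=0;P=[]
    for o,r in views:
        r=r/np.linalg.norm(r); M=np.eye(3)-np.outer(r,r); A=A+M; b=b+M@o; P.append((M,o))
    x=np.linalg.solve(A,b); return x,max(np.linalg.norm(M@(x-o)) for M,o in P)
def proj(n,X,pose=None):
    K,d,Rw,o=cam(n,pose); return cv2.projectPoints((np.array(X,float).reshape(-1,3)-o)@Rw,np.zeros(3),np.zeros(3),K,d)[0][:,0]
def loadp(name):
    z=np.load(f'pics/{name}.npz'); return z['R'],z['p']
def rect(mask,amin=60):
    cs,_=cv2.findContours(mask.astype(np.uint8),cv2.RETR_EXTERNAL,cv2.CHAIN_APPROX_NONE)
    return sorted([c for c in cs if cv2.contourArea(c)>amin],key=cv2.contourArea)[::-1]
E
python3 - <<'E'
from h import *
np.set_printoptions(precision=4,suppress=True)
print("tool axes\n",Rt()[0])
P=lambda n,px,z:plane(n,px,z)
print("mould corners",P('top',[(349,172),(382,176),(377,239),(342,235)],.027))
print("lid corners",P('top',[(393,178),(427,175),(434,237),(401,241)],.013))
print("stand base",P('top',[(213,168),(243,161),(260,224),(229,233)],.012))
o,r=rays('top',[(235,229),(219,153)]);o2,r2=rays('scene',[(403,193),(440,252)])
for i in range(2): print("rod tip, post",tri([(o,r[i]),(o2,r2[i])]))
print("bystanders dropper, timer, pot",P('top',[(346,137),(286,246),(319,245)],0.03))
print("binder",P('top',[(276,101),(318,101),(322,221),(277,219)],.319))
im=cv2.imread('pics/top0.png')[110:260,190:450];cv2.imwrite('pics/c1.png',cv2.resize(im,None,fx=3,fy=3,interpolation=cv2.INTER_CUBIC))
E
```

```text
tool axes
 [[-0.0003  0.2511 -0.968 ]
 [ 0.0015 -0.968  -0.2511]
 [-1.     -0.0015 -0.0001]]
mould corners [[ 0.6142 -0.0755  0.027 ]
 [ 0.599  -0.1843  0.027 ]
 [ 0.3912 -0.1585  0.027 ]
 [ 0.4061 -0.0464  0.027 ]]
lid corners [[ 0.595  -0.2231  0.013 ]
 [ 0.6036 -0.3384  0.013 ]
 [ 0.3953 -0.3474  0.013 ]
 [ 0.3845 -0.2384  0.013 ]]
stand base [[0.6393 0.3776 0.012 ]
 [0.6619 0.2776 0.012 ]
 [0.4482 0.2187 0.012 ]
 [0.4205 0.3191 0.012 ]]
rod tip, post (array([0.4163, 0.2753, 0.1521]), np.float64(0.0017557712380071788))
rod tip, post (array([0.6436, 0.3231, 0.165 ]), np.float64(0.0006724791210640092))
bystanders dropper, timer, pot [[ 0.7348 -0.0691  0.03  ]
 [ 0.3739  0.1331  0.03  ]
 [ 0.3752  0.0281  0.03  ]]
binder [[0.7394 0.1394 0.319 ]
 [0.7378 0.0264 0.319 ]
 [0.4121 0.022  0.319 ]
 [0.4191 0.1361 0.319 ]]
```

View pics/c1.png

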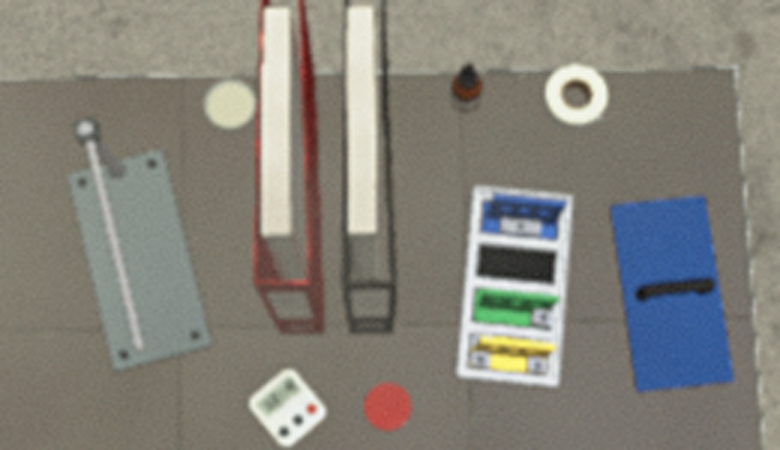

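Green carries its steel on the world −y end only, at crop (540,315). Yellow has steel at both ends, blue in the middle. The decoy is the small blue thing at (417,284), so the blue hanger meant is the full-size one in the mould at top image (364,182). Next I'll move the wrist camera over the mould.

```bash
python3 -m handwheel '[[[0.03,0.039,0.005,0,0,5.7,0.03],[0.03,0.039,0.005,0,0,5.7,0.03],[0.03,0.039,0.005,0,0,5.7,0.03],[0.03,0.039,0.005,0,0,5.7,0.03]]]' && python3 -m handwheel '[[[0.03,0.039,0.005,0,0,5.7,0.03],[0.03,0.039,0.005,0,0,5.7,0.03],[0.03,0.039,0.005,0,0,5.7,0.03],[0.03,0.039,0.005,0,0,5.7,0.03]]]' && python3 -m handwheel '[[[0.03,0.039,0.005,0,0,5.7,0.03],[0.03,0.039,0.005,0,0,5.7,0.03],[0.03,0.039,0.005,0,0,5.7,0.03],[0,0,0,0,0,0,0.03],[0,0,0,0,0,0,0.03]]]'
python3 - <<'E'
from h import *
f,p=snap('wrist','w1'); print(p)
E
```

```text
t: 0.55
position: [0.2649, -0.3989, 0.2731]
eef_rot: [-2.184, 1.57, 1.612]
force: [-0.6, -0.2, 0.0]
gripper_width: 0.0304
t: 0.95
position: [0.385, -0.2428, 0.2935]
eef_rot: [1.197, 1.571, -0.891]
force: [0.9, 0.1, -0.4]
gripper_width: 0.0299
t: 1.45
position: [0.4745, -0.1265, 0.308]
eef_rot: [-1.079, 1.57, -2.87]
force: [-0.6, -0.3, 0.1]
gripper_width: 0.0301
(array([[-1.04248601e-03,  9.75918540e-01, -2.18132794e-01],
       [-2.90398187e-04, -2.18133198e-01, -9.75918964e-01],
       [-9.99999414e-01, -9.54036497e-04,  5.10805782e-04]]), array([ 0.4745449 , -0.12651693,  0.30796772]))
```

View pics/w1.png

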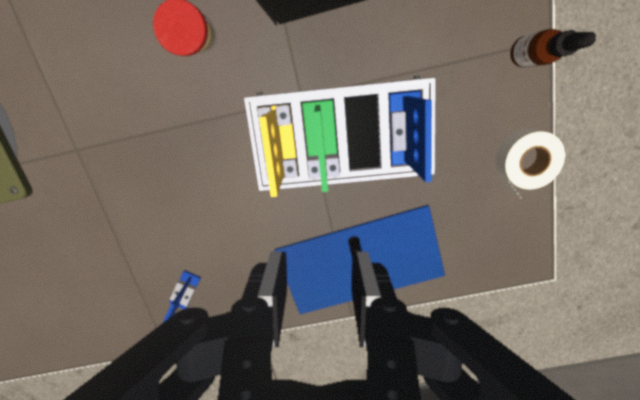

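This shows the mould with corners (245,97), (435,78), (433,178) and (259,190). The yellow fin is at (270,150), green at (322,150), the empty cavity at (362,130) and blue at (425,140). The small blue decoy lies at (183,288) and the lid at (360,255). I'll take a second view displaced in y and lower.

```bash
python3 -m handwheel '[[[0.01,0.02,-0.02,0,0,1.2,0.03],[0.01,0.02,-0.02,0,0,1.2,0.03],[0.01,0.02,-0.02,0,0,1.2,0.03],[0,0,0,0,0,0,0.03],[0,0,0,0,0,0,0.03]]]'
python3 - <<'E'
from h import *
np.set_printoptions(precision=4,suppress=True)
f,p=snap('wrist','w2'); print(p[1],np.degrees(np.arctan2(p[0][1,1],p[0][0,1])))
cv2.imwrite('pics/w2c.png',cv2.resize(f[0:300,130:530],None,fx=2,fy=2,interpolation=cv2.INTER_CUBIC))
c=plane('wrist',[(245,97),(435,78),(433,178),(259,190)],.027,loadp('w1'));print("mould",c,c.mean(0))
print([np.degrees(np.arctan2(*(b-a)[1::-1])) for a,b in((c[0],c[1]),(c[3],c[2]))])
E
```

```text
t: 2.0
position: [0.5033, -0.069, 0.2479]
eef_rot: [-1.177, 1.569, -2.909]
force: [0.1, 0.3, 0.2]
gripper_width: 0.0298
[ 0.5033 -0.069   0.2479] -9.26480340779044
mould [[ 0.4084 -0.0454  0.027 ]
 [ 0.6159 -0.0715  0.027 ]
 [ 0.6008 -0.1837  0.027 ]
 [ 0.3941 -0.1529  0.027 ]] [ 0.5048 -0.1134  0.027 ]
[np.float64(-7.154003698362467), np.float64(-8.492892433092827)]
```

View pics/w2c.png

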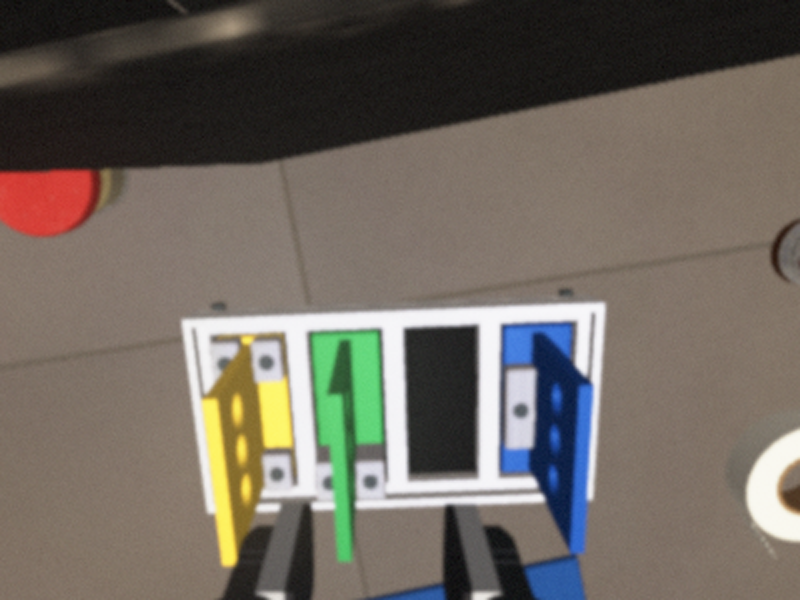

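In the crop, the top-edge ends of the fins are yellow (211,398)-(229,565), green (335,393)-(345,560) and blue (585,382)-(579,550). Mould corners are (182,320), (605,303), (592,498) and (210,512).

```bash
python3 - <<'E'
from h import *
np.set_printoptions(precision=4,suppress=True)
p1,p2=loadp('w1'),loadp('w2')
f=lambda l:[(x/2+130,y/2) for x,y in l]
w2={'Y':f([(211,398),(229,565)]),'G':f([(335,393),(345,560)]),'B':f([(585,382),(579,550)])}
w1={'Y':[(265,107),(274,195)],'G':[(319,105),(325,190)],'B':[(427,98),(429,180)]}
for k in w2:
    T=[];
    for i in range(2):
        a=rays('wrist',[w1[k][i]],p1);b=rays('wrist',[w2[k][i]],p2)
        x,e=tri([(a[0],a[1][0]),(b[0],b[1][0])]);T.append(x);print(k,x,round(e,4),end=' ')
    q=plane('wrist',w2[k],.106,p2); d=q[0]-q[1]
    print('\n plane .106 mid',q.mean(0),'len',np.linalg.norm(d),'dir(deg from y)',np.degrees(np.arctan2(-d[0],d[1])))
c=plane('wrist',f([(182,320),(605,303),(592,498),(210,512)]),.027,p2);m=c.mean(0);print("mould",c,m)
print([np.degrees(np.arctan2(*(b-a)[1::-1])) for a,b in((c[0],c[1]),(c[3],c[2]))])
E
```

```text
Y [ 0.4447 -0.0566  0.1344] 0.0001 Y [ 0.4271 -0.1385  0.1101] 0.0001 
 plane .106 mid [ 0.4308 -0.103   0.106 ] len 0.07653722434686733 dir(deg from y) -7.86068071862869
G [ 0.4876 -0.0652  0.1245] 0.0003 G [ 0.4761 -0.1447  0.109 ] 0.0 
 plane .106 mid [ 0.4804 -0.1088  0.106 ] len 0.0761497410602 dir(deg from y) -7.159134400247962
B [ 0.5823 -0.0813  0.1086] 0.0003 B [ 0.5754 -0.1574  0.1065] 0.0001 
 plane .106 mid [ 0.5795 -0.1201  0.106 ] len 0.07585624869195116 dir(deg from y) -5.733619333603068
mould [[ 0.4073 -0.0463  0.027 ]
 [ 0.6159 -0.0716  0.027 ]
 [ 0.6028 -0.1781  0.027 ]
 [ 0.3956 -0.153   0.027 ]] [ 0.5054 -0.1123  0.027 ]
[np.float64(-6.928704619865249), np.float64(-6.898230526884723)]
```

Fin lengths (76 mm) and cavity positions (50 mm pitch) agree with the stated sizes. The mould yaw is about −7° and the fin tops stand at about 0.107 m. I'll start with blue.

```bash
python3 -m handwheel '[[[0.038,-0.026,0,0,0,1.2,0.03],[0.038,-0.0255,0,0,0,1.1,0.03],[0,0,-0.04,0,0,0,0.03],[0,0,-0.04,0,0,0,0.03],[0,0,0,0,0,0,0.03]]]'
python3 - <<'E'
from h import *
f,p=snap('wrist','w3'); print(p[1],p[0][:,0],np.degrees(np.arctan2(p[0][1,1],p[0][0,1])))
cv2.imwrite('pics/w3c.png',f[100:,160:500])
E
```

```text
t: 2.55
position: [0.5763, -0.1201, 0.1641]
eef_rot: [-1.67, 1.561, 2.92]
force: [-0.5, -0.3, -0.4]
gripper_width: 0.03
[ 0.57632952 -0.12011775  0.16414271] [-0.00994331  0.00224408 -0.99994805] -7.013975549436306
```

View pics/w3c.png

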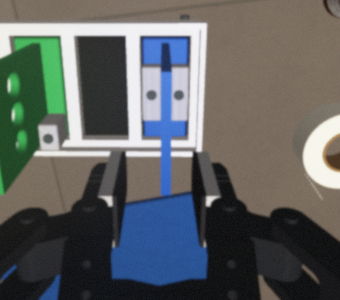

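The blue fin (col ~165) stands between the fingers (116/205), and it is full size with the steel in the middle, so it is the one meant. I'll descend and grip.

```bash
python3 -m handwheel '[[[0.002,0,-0.028,0,0,0,0.03],[0,0,-0.027,0,0,0,0.03],[0,0,0,0,0,0,0.03],[0,0,0,0,0,0,0],[0,0,0,0,0,0,0]]]' && python3 -m handwheel '[[[0,0,0,0,0,0,0],[0,0,0,0,0,0,0],[0,0,0.03,0,0,0,0],[0,0,0.03,0,0,0,0],[0,0,0,0,0,0,0]]]'
```

```text
t: 3.1
position: [0.5835, -0.1197, 0.1161]
eef_rot: [1.336, 1.567, -0.355]
force: [-2.5, 0.3, -0.7]
gripper_width: 0.0041
t: 3.6
position: [0.5859, -0.12, 0.1785]
eef_rot: [1.426, 1.56, -0.264]
force: [1.1, -1.2, -1.7]
gripper_width: 0.0039
```

```bash
python3 - <<'E'
from h import *
s=get_state();print(s['position'],s['force'],s['gripper_width'])
f,p=snap('wrist','w4'); print(p[1],p[0][:,0],np.degrees(np.arctan2(p[0][1,1],p[0][0,1])))
g=grab_frame('scene')[:,:,::-1]
a=f[60:400,130:530]; b=cv2.resize(g[190:300,200:340],(400,314))
cv2.imwrite('pics/w4c.png',np.vstack([a,b])[:600])
E
```

```text
[ 0.58591403 -0.11996084  0.17847411] [ 1.08232965 -1.17183084 -1.70115009] 0.0038993315347625552
[ 0.58591403 -0.11996084  0.17847411] [ 0.01041588 -0.00281434 -0.99994179] -6.85135823733024
```

View pics/w4c.png

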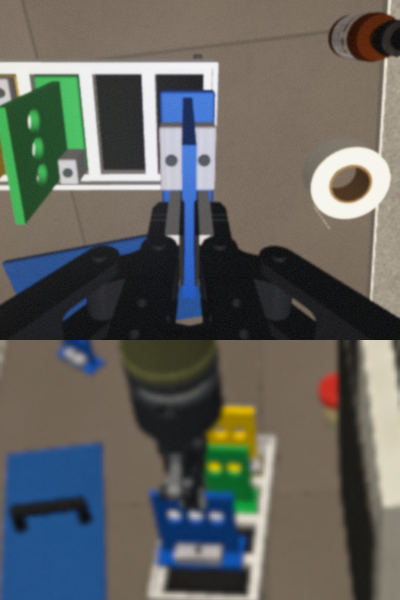

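Blue is lifted cleanly, gripped mid-fin. I'll carry it over the binders to a pose short of the rod tip and look at the rod from there.

```bash
python3 -m handwheel '[[[0,0,0.048,0,0,0,0],[0,0,0.048,0,0,0,0],[0,0,0.048,0,0,0,0],[0,0,0.048,0,0,0,0],[0,0,0.048,0,0,0,0]]]' && python3 -m handwheel '[[[0,0,0.048,0,0,0,0],[-0.022,0.038,0,0,0,2.2,0],[-0.022,0.038,0,0,0,2.2,0],[-0.022,0.038,0,0,0,2.2,0],[-0.022,0.038,0,0,0,2.2,0]]]' && python3 -m handwheel '[[[-0.022,0.038,0,0,0,2.2,0],[-0.022,0.038,0,0,0,2.2,0],[-0.022,0.038,0,0,0,2.2,0],[-0.022,0.038,0,0,0,2.2,0],[-0.022,0.038,0,0,0,2.2,0]]]' && python3 -m handwheel '[[[-0.022,0.038,0,0,0,2.2,0],[0,0,-0.04,0,0,0,0],[0,0,-0.04,0,0,0,0],[0,0,-0.04,0,0,0,0],[0,0,0,0,0,0,0]]]'
python3 - <<'E'
from h import *
f,p=snap('wrist','w5'); print(p[1],p[0][:,0],np.degrees(np.arctan2(p[0][1,1],p[0][0,1])))
E
```

```text
t: 4.2
position: [0.5815, -0.1188, 0.4132]
eef_rot: [-1.752, 1.567, 2.841]
force: [1.8, -0.8, -2.8]
gripper_width: 0.0041
t: 4.7
position: [0.493, 0.0341, 0.4593]
eef_rot: [-1.721, 1.567, 3.027]
force: [1.2, 0.2, -2.0]
gripper_width: 0.0041
t: 5.2
position: [0.3827, 0.224, 0.4595]
eef_rot: [-1.393, 1.568, -2.737]
force: [1.2, 0.7, -1.1]
gripper_width: 0.0039
t: 5.7
position: [0.357, 0.2581, 0.3339]
eef_rot: [-1.306, 1.553, -2.612]
force: [-0.9, -0.8, -3.2]
gripper_width: 0.0038
[0.35697622 0.25814343 0.33387287] [-0.01539221 -0.00900808 -0.99984095] 15.181809286501077
```

View pics/w5.png

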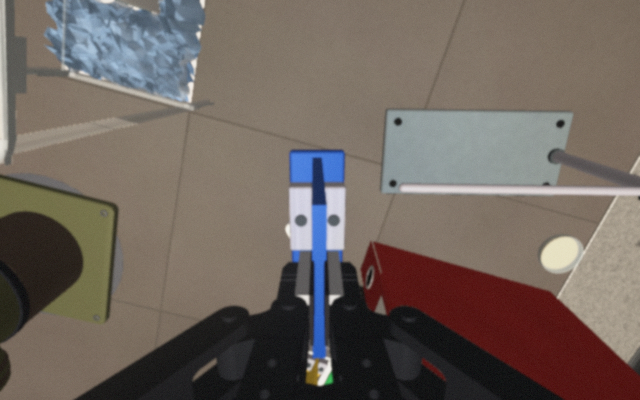

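The rod tip is at about (399,188), the rod runs level right to (640,191), and the base plate is at (386,110)-(573,113). The hanger is steady in the grip. I'll take a second view lower and shifted.

```bash
python3 -m handwheel '[[[-0.005,0.03,-0.035,0,0,0,0],[-0.005,0.03,-0.035,0,0,0,0],[0,0,0,0,0,0,0],[0,0,0,0,0,0,0]]]'
python3 - <<'E'
from h import *
f,p=snap('wrist','w6'); print(p[1],p[0][:,0],np.degrees(np.arctan2(p[0][1,1],p[0][0,1])))
a=cv2.imread('pics/w5.png')[160:220,380:520]; 
pt=proj('wrist',[[0.4163,0.2753,.16],[0.58,.32,.16]],p);print(pt)
x,y=pt[0].astype(int); x=np.clip(x,30,520);y=np.clip(y,40,350)
b=f[y-40:y+50,x-30:x+110]; print(x,y)
cv2.imwrite('pics/w6c.png',np.vstack([cv2.resize(a,None,fx=4,fy=4,interpolation=cv2.INTER_CUBIC),cv2.resize(b,None,fx=4,fy=4,interpolation=cv2.INTER_CUBIC)]))
E
```

```text
t: 6.15
position: [0.3535, 0.3219, 0.2725]
eef_rot: [1.618, 1.569, 0.312]
force: [-0.2, -0.0, -3.1]
gripper_width: 0.0042
[0.35349079 0.32194496 0.27246464] [ 1.28218355e-03  4.14127812e-04 -9.99999092e-01] 15.206560463884896
[[382.08087496 279.00284123]
 [602.96307378 278.41796657]]
382 279
```

View pics/w6c.png

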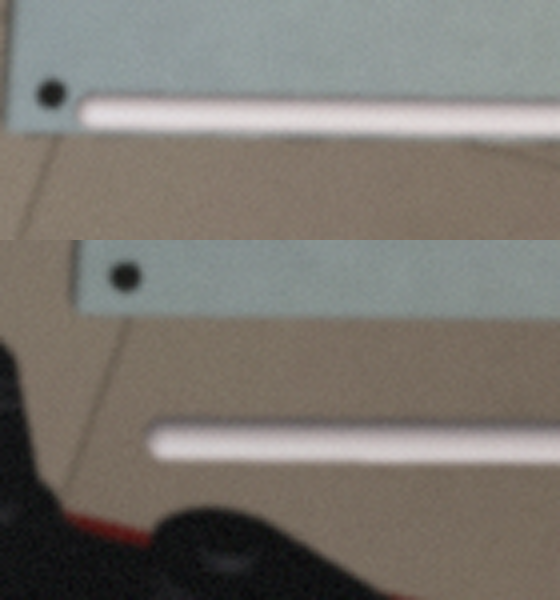

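```bash
python3 - <<'E'
from h import *
np.set_printoptions(precision=4,suppress=True)
p5,p6=loadp('w5'),loadp('w6')
a=rays('wrist',[(399.5,188.4)],p5);b=rays('wrist',[(389.5,289.4)],p6);c=rays('top',[(235.5,229)])
print("tip wrist",tri([(a[0],a[1][0]),(b[0],b[1][0])]))
o,r=rays('top',[(235,229)]);o2,r2=rays('scene',[(402.5,193)])
print("top ray at .16",plane('top',[(235.5,229)],.16))
for q,px in((p5,[(399.5,188.4),(518.7,189.3),(600,190)]),(p6,[(389.5,289.4),(490.7,290)])):
    m=plane('wrist',px,.16,q); d=m[-1]-m[0]; print(m,np.degrees(np.arctan2(d[1],d[0])))
bp=plane('wrist',[(386,110),(573,113)],.012,p5);d=bp[1]-bp[0];print("base edge deg",np.degrees(np.arctan2(d[1],d[0])))
E
```

```text
tip wrist (array([0.4248, 0.2679, 0.1598]), np.float64(0.00011661286322924083))
top ray at .16 [[0.4149 0.2706 0.16  ]]
[[0.4246 0.2679 0.16  ]
 [0.5251 0.2949 0.16  ]
 [0.5933 0.3131 0.16  ]] 14.988596312844283
[[0.4248 0.268  0.16  ]
 [0.5009 0.288  0.16  ]] 14.706088007825322
base edge deg 14.37161379506369
```

```bash
python3 - <<'E'
from h import *
np.set_printoptions(precision=4,suppress=True)
f6=cv2.imread('pics/w6.png')
for n in('w3','w4','w5','w6'):
    f=cv2.imread(f'pics/{n}.png');hsv=cv2.cvtColor(f,cv2.COLOR_BGR2HSV)
    m=cv2.inRange(hsv,(100,150,60),(125,255,255)); m[:,:230]=0;m[:,420:]=0
    p=loadp(n)
    c=rect(m)[0]; c=max([c for c in rect(m) if 300<c[:,0,0].mean()<350] or [c],key=len); x,y,w,h=cv2.boundingRect(c); print(n,x,y,w,h)
    # widths by row near top and ray depth for 36mm
    rows=[(r,np.flatnonzero(m[r,280:360])+280) for r in range(y+3,y+12,3)]
    print([(r,q.min(),q.max()) for r,q in rows if len(q)])
    K,d,Rw,o=cam('wrist',p)
    for gz in (.10,.105,.108):
        q=plane('wrist',[(x+.0,y),(x+w-1,y)],p[1][2]-gz+.008,p)-p[1]; q=q@p[0]; print(gz,q,'width',np.linalg.norm(q[1]-q[0]))
E
```

```text
w3 270 138 98 248
[(141, np.int64(302), np.int64(348)), (144, np.int64(303), np.int64(347)), (147, np.int64(303), np.int64(347))]
0.1 [[ 0.0924 -0.03   -0.0496]
 [ 0.0918  0.029  -0.0497]] width 0.058991734818042055
0.105 [[ 0.0974 -0.0307 -0.0488]
 [ 0.0968  0.0297 -0.0489]] width 0.06037995646189707
0.108 [[ 0.1004 -0.0311 -0.0483]
 [ 0.0997  0.0301 -0.0484]] width 0.06121288944820999
w4 290 150 54 229
[(153, np.int64(290), np.int64(343)), (156, np.int64(290), np.int64(343)), (159, np.int64(290), np.int64(343))]
0.1 [[ 0.0917 -0.0179 -0.0423]
 [ 0.0921  0.0146 -0.0422]] width 0.03256858295304692
0.105 [[ 0.0967 -0.0184 -0.0414]
 [ 0.0971  0.015  -0.0413]] width 0.03333580567043874
0.108 [[ 0.0997 -0.0186 -0.0408]
 [ 0.1001  0.0152 -0.0407]] width 0.03379613930087377
w5 290 151 54 207
[(154, np.int64(290), np.int64(343)), (157, np.int64(290), np.int64(343)), (160, np.int64(290), np.int64(343))]
0.1 [[ 0.0921 -0.018  -0.0416]
 [ 0.0916  0.0146 -0.0417]] width 0.032596383353299604
0.105 [[ 0.0971 -0.0184 -0.0406]
 [ 0.0966  0.015  -0.0407]] width 0.03336520608596618
0.108 [[ 0.1002 -0.0187 -0.04  ]
 [ 0.0996  0.0152 -0.0402]] width 0.033826499725566075
w6 290 151 54 207
[(154, np.int64(290), np.int64(343)), (157, np.int64(290), np.int64(343)), (160, np.int64(290), np.int64(343))]
0.1 [[ 0.092  -0.018  -0.0417]
 [ 0.092   0.0146 -0.0416]] width 0.03261090834253727
0.105 [[ 0.097  -0.0184 -0.0407]
 [ 0.097   0.015  -0.0407]] width 0.03337860340250674
0.108 [[ 0.1    -0.0186 -0.0401]
 [ 0.1     0.0152 -0.0401]] width 0.03383922043848841
```

The rod tip is at (0.4247, 0.268, 0.160), rod yaw 14.9°, and its height matches the 160 mm stated. I'll check the hole height in the hand with the scene camera.

```bash
python3 - <<'E'
from h import *
f,p=snap('scene','s2'); R,t=Rt(); print(t)
q=proj('scene',[t+R@[.042,0,-.001]]); print(q, proj('scene',[[.4247,.268,.16]]))
x,y=q[0].astype(int); print(x,y)
cv2.imwrite('pics/s2c.png',cv2.resize(f[y-30:y+40,x-35:x+45],None,fx=8,fy=8,interpolation=cv2.INTER_CUBIC))
E
```

```text
[0.35404889 0.32151082 0.27350407]
[[417.42323094 158.24863713]] [[400.99217518 193.37875532]]
417 158
```

View pics/s2c.png

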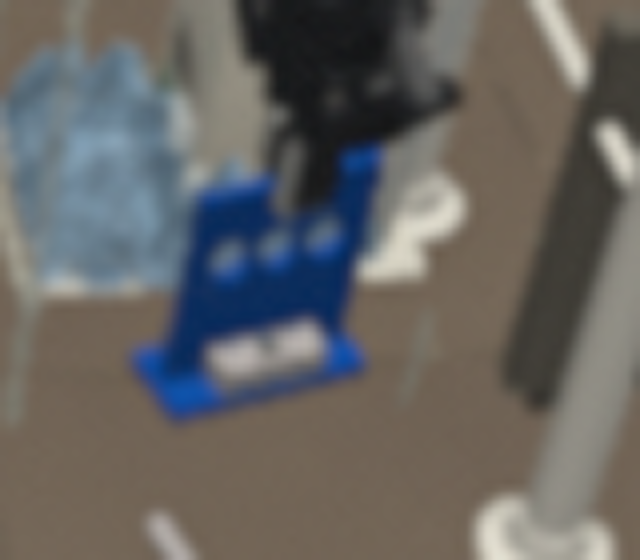

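The centre hole is at crop (277,247) and the rod tip at (155,520). The tip reprojects within 0.5 px, which puts the hole about 44.5 mm below the TCP. Moving in front of the tip at rod height.

```bash
python3 -m handwheel '[[[0.0113,-0.0325,-0.0345,0,0,-0.1,0],[0.0113,-0.0322,-0.0345,0,0,-0.1,0],[0,0,0,0,0,0,0],[0,0,0,0,0,0,0]]]'
python3 - <<'E'
from h import *
s=get_state();R,t=Rt(s); print(t,s['force'],s['gripper_width'],np.degrees(np.arctan2(R[1,1],R[0,1])),R[:,0])
u=np.array([.9664,.2571]);n=np.array([-.2571,.9664]);print('s,n',u@t[:2],n@t[:2],'want n .1513 z .2045')
E
```

```text
t: 6.65
position: [0.3761, 0.2554, 0.2034]
eef_rot: [1.894, 1.569, 0.581]
force: [1.0, 0.1, -1.6]
gripper_width: 0.0039
[0.37613191 0.25536568 0.20336702] [ 0.9835179   0.06737247 -1.57590487] 0.003919650741502919 14.756081834493983 [ 1.47252527e-03  9.66981401e-04 -9.99998448e-01]
s,n 0.42914839193528265 0.15008188291723032 want n .1513 z .2045
```

```bash
python3 -m handwheel '[[[0.0193,0.0061,0.001,0,0,0,0],[0.0193,0.0055,0,0,0,0,0],[0.0193,0.0051,0,0,0,0,0],[0.0193,0.0051,0,0,0,0,0],[0,0,0,0,0,0,0]]]'
python3 - <<'E'
from h import *
s=get_state();R,t=Rt(s); u=np.array([.9664,.2571]);n=np.array([-.2571,.9664]);print('s,n,z',u@t[:2],n@t[:2],t[2],s['force'],s['ft_torque'])
f,p=snap('scene','s3'); q=proj('scene',[t+R@[.045,0,0]])[0].astype(int);x,y=q
cv2.imwrite('pics/s3c.png',cv2.resize(f[y-35:y+35,x-35:x+45],None,fx=6,fy=6,interpolation=cv2.INTER_CUBIC))
E
```

```text
t: 7.15
position: [0.4571, 0.2805, 0.2062]
eef_rot: [1.79, 1.562, 0.479]
force: [0.4, 0.1, -2.2]
gripper_width: 0.0045
s,n,z 0.5138781757957565 0.1535465219935016 0.20618251364150514 [ 0.39596188  0.09167392 -2.18823673] [-0.00759178  0.01022312 -0.03118685]
```

View pics/s3c.png

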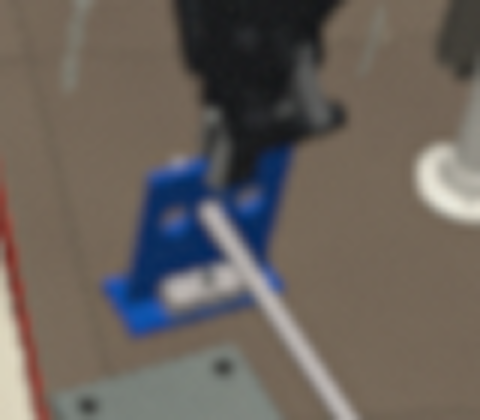

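The rod runs through the centre hole with no contact force. Sliding in.

```bash
python3 -m handwheel '[[[0.035,0.0083,-0.001,0,0,0,0],[0.035,0.0088,0,0,0,0,0],[0.035,0.0092,0,0,0,0,0],[0.0355,0.0091,0,0,0,0,0],[0,0,0,0,0,0,0]]]'
python3 - <<'E'
from h import *
s=get_state();R,t=Rt(s); u=np.array([.9664,.2571]);n=np.array([-.2571,.9664]);print('s,n,z',u@t[:2],n@t[:2],t[2],s['force'],s['ft_torque'])
E
```

```text
t: 7.7
position: [0.5975, 0.3151, 0.2035]
eef_rot: [1.69, 1.564, 0.379]
force: [-0.3, 0.2, -1.9]
gripper_width: 0.0043
s,n,z 0.65837634025057 0.15086426375301543 0.2034731045721017 [-0.26999492  0.20608899 -1.85700941] [-0.00381746 -0.00260673  0.00589812]
```

Now lower until the rod takes the weight, then release and rise.

```bash
python3 -m handwheel '[[[0,0,-0.0025,0,0,0,0],[0,0,-0.0015,0,0,0,0],[0,0,0,0,0,0,0],[0,0,0,0,0,0,0]]]'
```

```text
t: 8.1
position: [0.5916, 0.3135, 0.1993]
eef_rot: [2.327, 1.57, 1.018]
force: [-0.0, 0.6, 2.1]
gripper_width: 0.0042
```

```bash
python3 -m handwheel '[[[0,0,0,0,0,0,0.03],[0,0,0,0,0,0,0.03],[0,0,0,0,0,0,0.03],[0,0,0.02,0,0,0,0.03],[0,0,0.04,0,0,0,0.03]]]' && python3 -m handwheel '[[[0,0,0.045,0,0,0,0.03],[0,0,0.045,0,0,0,0.03],[0,0,0,0,0,0,0.03]]]'
python3 - <<'E'
from h import *
f,p=snap('wrist','w7');g,_=snap('scene','s4');print(p[1])
cv2.imwrite('pics/w7c.png',np.vstack([cv2.resize(f[60:360,200:560],(480,400)),cv2.resize(g[165:280,360:480],(480,460))[:200*2]])[:600*2][:800])
cv2.imwrite('pics/w7c.png',np.hstack([cv2.resize(f[60:360,200:560],(400,333)),cv2.resize(g[165:265,370:490],(400,333),interpolation=cv2.INTER_CUBIC)]))
E
```

```text
t: 8.6
position: [0.5904, 0.3123, 0.2546]
eef_rot: [-1.404, 1.562, -2.714]
force: [0.5, 0.4, 0.0]
gripper_width: 0.0297
t: 8.9
position: [0.5956, 0.3147, 0.3568]
eef_rot: [1.732, 1.556, 0.422]
force: [1.5, 0.0, 0.9]
gripper_width: 0.0304
[0.59560598 0.31473341 0.3567584 ]
```

View pics/w7c.png

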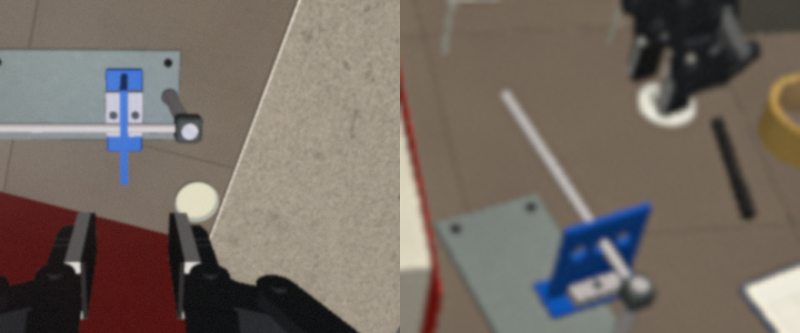

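Blue hangs level on the rod. Back for green, to be gripped over its −y hole (the steel end).

```bash
python3 -m handwheel '[[[0,0,0.043,0,0,0,0.03],[-0.0117,-0.0442,0,0,0,-2.2,0.03],[-0.0117,-0.0442,0,0,0,-2.2,0.03],[-0.0117,-0.0442,0,0,0,-2.2,0.03],[-0.0117,-0.0442,0,0,0,-2.2,0.03]]]' && python3 -m handwheel '[[[-0.0117,-0.0442,0,0,0,-2.2,0.03],[-0.0117,-0.0442,0,0,0,-2.2,0.03],[-0.0117,-0.0442,0,0,0,-2.2,0.03],[-0.0117,-0.0442,0,0,0,-2.2,0.03],[-0.0117,-0.0442,0,0,0,-2.2,0.03]]]' && python3 -m handwheel '[[[-0.0117,-0.0442,0,0,0,-2.2,0.03],[0,0,-0.045,0,0,0,0.03],[0,0,-0.045,0,0,0,0.03],[0,0,-0.045,0,0,0,0.03],[0,0,-0.045,0,0,0,0.03]]]' && python3 -m handwheel '[[[0,0,-0.03,0,0,0,0.03],[0,0,0,0,0,0,0.03],[0,0,0,0,0,0,0.03]]]'
python3 - <<'E'
from h import *
f,p=snap('wrist','w8'); R,t=p; print(t,np.degrees(np.arctan2(R[1,1],R[0,1])),R[:,0])
# fin top edge: green mask; print row extents near bottom
m=cv2.inRange(cv2.cvtColor(f,cv2.COLOR_BGR2HSV),(45,100,60),(80,255,255))
for r in (250,260,270,280,290,300,310,320): 
    c=np.flatnonzero(m[r]); print(r,(c.min(),c.max()) if len(c) else None,end=' ')
print(proj('wrist',[[.4762,-.1464,.106],[.4849,-.071,.106]],p))
E
```

```text
t: 9.5
position: [0.5443, 0.135, 0.3888]
eef_rot: [-1.443, 1.566, -2.908]
force: [0.7, -0.7, 0.1]
gripper_width: 0.0298
t: 10.0
position: [0.4856, -0.0858, 0.3892]
eef_rot: [-1.732, 1.567, 2.894]
force: [0.2, -0.5, 0.9]
gripper_width: 0.0298
t: 10.5
position: [0.4738, -0.1283, 0.2081]
eef_rot: [-1.809, 1.568, 2.78]
force: [1.5, -1.0, 0.0]
gripper_width: 0.0303
t: 10.8
position: [0.4747, -0.1283, 0.1803]
eef_rot: [-1.8, 1.567, 2.789]
force: [1.0, -0.4, 0.8]
gripper_width: 0.03
[ 0.47474726 -0.1282777   0.18032913] -7.060116356708898 [-0.00331318  0.00121753 -0.99999377]
250 (np.int64(320), np.int64(328)) 260 None 270 None 280 None 290 None 300 None 310 None 320 None [[325.82059935 251.04212906]
 [325.52484086 127.57925628]]
```

```bash
python3 -m handwheel '[[[0.0035,0.001,-0.036,0,0,0,0.03],[0,0,-0.036,0,0,0,0.03],[0,0,0,0,0,0,0.03],[0,0,0,0,0,0,0.03]]]' && python3 -m handwheel '[[[0,0,0,0,0,0,0],[0,0,0,0,0,0,0],[0,0,0,0,0,0,0],[0,0,0,0,0,0,0]]]' && python3 -m handwheel '[[[0,0,0.03,0,0,0,0],[0,0,0.03,0,0,0,0],[0,0,0,0,0,0,0]]]'
```

```text
t: 11.25
position: [0.48, -0.1279, 0.1107]
eef_rot: [1.344, 1.569, -0.35]
force: [0.2, 0.6, 1.5]
gripper_width: 0.03
t: 11.65
position: [0.4802, -0.1281, 0.1112]
eef_rot: [1.3, 1.567, -0.394]
force: [-1.0, 0.7, 7.3]
gripper_width: 0.0042
t: 11.95
position: [0.4822, -0.1287, 0.1736]
eef_rot: [1.355, 1.561, -0.339]
force: [1.0, 0.8, -1.7]
gripper_width: 0.0043
```

```bash
python3 -m handwheel '[[[0,0,0.048,0,0,0,0],[0,0,0.048,0,0,0,0],[0,0,0.048,0,0,0,0],[0,0,0.048,0,0,0,0],[0,0,0.048,0,0,0,0]]]' && python3 -m handwheel '[[[0,0,0.048,0,0,0,0],[-0.0106,0.0385,0,0,0,2.2,0],[-0.0106,0.0385,0,0,0,2.2,0],[-0.0106,0.0385,0,0,0,2.2,0],[-0.0106,0.0385,0,0,0,2.2,0]]]' && python3 -m handwheel '[[[-0.0106,0.0385,0,0,0,2.2,0],[-0.0106,0.0385,0,0,0,2.2,0],[-0.0106,0.0385,0,0,0,2.2,0],[-0.0106,0.0385,0,0,0,2.2,0],[-0.0106,0.0385,0,0,0,2.2,0]]]' && python3 -m handwheel '[[[-0.0106,0.0385,0,0,0,2.2,0],[0,0,-0.048,0,0,0,0],[0,0,-0.048,0,0,0,0],[0,0,-0.048,0,0,0,0],[0,0,-0.045,0,0,0,0]]]'
cat > inhand.py <<'E'
import sys
from h import *
np.set_printoptions(precision=4,suppress=True)
name,col=sys.argv[1:3]; hy=float(sys.argv[3])
lo,hi={'green':((45,100,50),(80,255,255)),'yellow':((20,110,80),(35,255,255)),'blue':((100,150,50),(125,255,255))}[col]
s=get_state();f,p=snap('wrist',name);g,_=snap('scene',name+'s');R,t=p
u=np.array([.9664,.2571]);n=np.array([-.2571,.9664])
print('pos',t,'s,n,z',u@t[:2],n@t[:2],t[2],'yaw',np.degrees(np.arctan2(R[1,1],R[0,1])),s['force'],s['gripper_width'])
m=cv2.inRange(cv2.cvtColor(f,cv2.COLOR_BGR2HSV),lo,hi)
c=max(rect(m),key=lambda c:cv2.contourArea(c)); x,y,w,h=cv2.boundingRect(c)
print('wrist bbox',x,y,w,h)
for gz in(.103,.108):
    q=(plane('wrist',[(x,y),(x+w,y)],t[2]-gz+.008,p)-t)@R; print(gz,'far edge tool z',q[:,2],'y',q[:,1],'width',q[1,1]-q[0,1])
# holes in scene: holes inside the fin's contour (child contours)
mg=cv2.inRange(cv2.cvtColor(g,cv2.COLOR_BGR2HSV),lo,hi)
cx,cy=proj('scene',[t+R@[.04,0,0]])[0]; S=8
x0,y0=int(cx)-40,int(cy)-30; crop=cv2.resize(g[y0:y0+80,x0:x0+80],None,fx=S,fy=S,interpolation=cv2.INTER_CUBIC)
mm=cv2.inRange(cv2.cvtColor(crop,cv2.COLOR_BGR2HSV),lo,hi)
cs,hh=cv2.findContours(mm,cv2.RETR_CCOMP,cv2.CHAIN_APPROX_NONE)
for i,k in enumerate(cs):
    if hh[0][i][3]>=0 and 80<cv2.contourArea(k)<4000:
        M=cv2.moments(k); px=(x0+M['m10']/M['m00']/S-.44,y0+M['m01']/M['m00']/S-.44)
        o,r=rays('scene',[px]); nrm=R[:,1]; X=o+r[0]*(nrm@(t-o))/(nrm@r[0]); print('hole px',np.round(px,1),'A',cv2.contourArea(k),'tool',(X-t)@R)
cv2.imwrite(f'pics/{name}h.png',crop)
E
python3 inhand.py w9 green -0.0185
```

```text
t: 12.45
position: [0.4784, -0.1273, 0.4107]
eef_rot: [-1.837, 1.57, 2.752]
force: [1.6, -0.6, -2.4]
gripper_width: 0.0044
t: 12.95
position: [0.4358, 0.0276, 0.4567]
eef_rot: [-2.012, 1.57, 2.732]
force: [0.7, 0.6, -1.0]
gripper_width: 0.0045
t: 13.45
position: [0.3827, 0.2202, 0.4566]
eef_rot: [-1.243, 1.57, -2.59]
force: [1.0, 0.3, -1.8]
gripper_width: 0.0041
t: 13.95
position: [0.372, 0.2571, 0.2659]
eef_rot: [-1.318, 1.57, -2.627]
force: [0.6, 0.7, -2.5]
gripper_width: 0.0045
pos [0.372  0.2571 0.2659] s,n,z 0.4255832466236276 0.15285021980890662 0.26587984039252094 yaw 14.98256784245159 [ 0.5932  0.7368 -2.4663] 0.004469682164451934
wrist bbox 289 118 58 210
0.103 far edge tool z [-0.0612 -0.0612] y [-0.0183  0.0168] width 0.035110207752003804
0.108 far edge tool z [-0.0607 -0.0607] y [-0.0187  0.0172] width 0.03592532324565478
hole px [405.7 161.7] A 659.5 tool [ 0.0362 -0.     -0.0291]
```

The grip is at hanger y ≈ −19 mm, so the −20 hole is under the TCP about 38–39 mm down. Lowering to rod height.

```bash
python3 -m handwheel '[[[0.0005,-0.0019,-0.033,0,0,0,0],[0,0,-0.034,0,0,0,0],[0,0,0,0,0,0,0],[0,0,0,0,0,0,0]]]'
python3 inhand.py w10 green 0
```

```text
t: 14.45
position: [0.3746, 0.256, 0.2029]
eef_rot: [1.864, 1.569, 0.554]
force: [1.2, -0.5, -1.4]
gripper_width: 0.0042
pos [0.3746 0.256  0.2029] s,n,z 0.4278851692846539 0.15111980912306272 0.20292919973552723 yaw 14.934893814952543 [ 1.1889 -0.5172 -1.4328] 0.004209425570078096
wrist bbox 289 118 58 210
0.103 far edge tool z [-0.0612 -0.0612] y [-0.0183  0.0168] width 0.03511656164924498
0.108 far edge tool z [-0.0607 -0.0607] y [-0.0187  0.0172] width 0.03593162290384848
hole px [404.6 176.9] A 218.5 tool [ 0.0341 -0.     -0.036 ]
```

```bash
python3 -m handwheel '[[[0,0,-0.004,0,0,0,0],[0.0193,0.0051,0,0,0,0,0],[0.0193,0.0051,0,0,0,0,0],[0.0193,0.0051,0,0,0,0,0],[0.0193,0.0051,0,0,0,0,0]]]'
python3 inhand.py w11 green 0
```

```text
t: 15.05
position: [0.4523, 0.2765, 0.1986]
eef_rot: [1.779, 1.568, 0.469]
force: [0.6, -0.0, -1.3]
gripper_width: 0.0038
pos [0.4523 0.2765 0.1986] s,n,z 0.5081550824923377 0.1508886509304907 0.1985729083133229 yaw 14.943989937093857 [ 0.6085 -0.0285 -1.2904] 0.0038465799784409647
wrist bbox 289 118 58 210
0.103 far edge tool z [-0.0612 -0.0612] y [-0.0183  0.0168] width 0.03511755662612045
0.108 far edge tool z [-0.0607 -0.0607] y [-0.0187  0.0172] width 0.03593260763506208
hole px [418.  196.8] A 214.0 tool [ 0.0387  0.     -0.0398]
```

```bash
python3 -m handwheel '[[[0.033,0.0088,0,0,0,0,0],[0.033,0.0088,0,0,0,0,0],[0.0335,0.0089,0,0,0,0,0],[0,0,0,0,0,0,0]]]' && python3 -m handwheel '[[[0,0,-0.0025,0,0,0,0],[0,0,-0.0015,0,0,0,0],[0,0,0,0,0,0,0],[0,0,0,0,0,0,0]]]'
```

```text
t: 15.55
position: [0.5548, 0.3037, 0.1981]
eef_rot: [1.679, 1.565, 0.368]
force: [-0.5, -0.3, -2.3]
gripper_width: 0.0044
t: 15.95
position: [0.5501, 0.3024, 0.1949]
eef_rot: [1.615, 1.568, 0.305]
force: [1.2, -0.9, 4.8]
gripper_width: 0.0045
```

```bash
python3 -m handwheel '[[[0,0,0,0,0,0,0.03],[0,0,0,0,0,0,0.03],[0,0,0,0,0,0,0.03],[0,0,0.02,0,0,0,0.03],[0,0,0.04,0,0,0,0.03]]]' && python3 -m handwheel '[[[0,0,0.045,0,0,0,0.03],[0,0,0.045,0,0,0,0.03],[0,0,0,0,0,0,0.03]]]'
python3 - <<'E'
from h import *
f,p=snap('wrist','w12');g,_=snap('scene','s12');print(p[1])
cv2.imwrite('pics/w12c.png',np.hstack([cv2.resize(f[60:360,200:560],(400,333)),cv2.resize(g[165:265,370:490],(400,333),interpolation=cv2.INTER_CUBIC)]))
E
```

```text
t: 16.45
position: [0.5476, 0.3012, 0.2495]
eef_rot: [-1.407, 1.561, -2.717]
force: [-0.6, -0.4, -0.4]
gripper_width: 0.03
t: 16.75
position: [0.5531, 0.3038, 0.3508]
eef_rot: [1.757, 1.558, 0.447]
force: [0.7, 1.2, 0.9]
gripper_width: 0.0299
[0.55305756 0.3038203  0.35083606]
```

View pics/w12c.png

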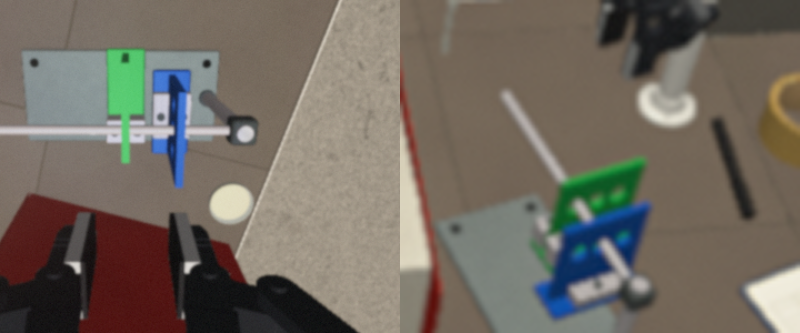

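Green hangs by its steel-end hole, level, beside blue. Now yellow.

```bash
python3 -m handwheel '[[[0,0,0.045,0,0,0,0.03],[-0.0118,-0.0406,0,0,0,-2.2,0.03],[-0.0118,-0.0406,0,0,0,-2.2,0.03],[-0.0118,-0.0406,0,0,0,-2.2,0.03],[-0.0118,-0.0406,0,0,0,-2.2,0.03]]]' && python3 -m handwheel '[[[-0.0118,-0.0406,0,0,0,-2.2,0.03],[-0.0118,-0.0406,0,0,0,-2.2,0.03],[-0.0118,-0.0406,0,0,0,-2.2,0.03],[-0.0118,-0.0406,0,0,0,-2.2,0.03],[-0.0118,-0.0406,0,0,0,-2.2,0.03]]]' && python3 -m handwheel '[[[-0.0118,-0.0406,0,0,0,-2.2,0.03],[0,0,-0.045,0,0,0,0.03],[0,0,-0.045,0,0,0,0.03],[0,0,-0.045,0,0,0,0.03],[0,0,-0.045,0,0,0,0.03]]]' && python3 -m handwheel '[[[0,0,-0.03,0,0,0,0.03],[0,0,0,0,0,0,0.03],[0,0,0,0,0,0,0.03]]]'
python3 - <<'E'
from h import *
f,p=snap('wrist','w13'); R,t=p; print(t,np.degrees(np.arctan2(R[1,1],R[0,1])),R[:,0])
m=cv2.inRange(cv2.cvtColor(f,cv2.COLOR_BGR2HSV),(20,110,80),(35,255,255))
for r in range(240,340,10): 
    c=np.flatnonzero(m[r]); print(r,(c.min(),c.max()) if len(c) else None,end=' ')
v=np.array([.12,.993,0])*.038;c=np.array([.4309,-.1031,.106])
print(proj('wrist',[c-v,c+v],p))
E
```

```text
t: 17.35
position: [0.5014, 0.1386, 0.3857]
eef_rot: [-1.458, 1.566, -2.922]
force: [0.8, -1.4, -0.4]
gripper_width: 0.0297
t: 17.85
position: [0.4423, -0.0641, 0.386]
eef_rot: [-1.726, 1.566, 2.901]
force: [0.3, -0.1, -0.3]
gripper_width: 0.03
t: 18.35
position: [0.4303, -0.1032, 0.2051]
eef_rot: [-1.812, 1.567, 2.777]
force: [1.1, -0.1, -1.0]
gripper_width: 0.0299
t: 18.65
position: [0.4313, -0.1032, 0.1773]
eef_rot: [-1.786, 1.567, 2.803]
force: [0.1, 0.1, 0.4]
gripper_width: 0.0295
[ 0.43128574 -0.10322509  0.17733128] -7.061386636884453 [-0.00367785  0.00129431 -0.9999924 ]
240 (np.int64(313), np.int64(323)) 250 (np.int64(313), np.int64(323)) 260 (np.int64(313), np.int64(323)) 270 (np.int64(313), np.int64(323)) 280 (np.int64(313), np.int64(324)) 290 None 300 None 310 None 320 None 330 None [[319.49055061 281.82239268]
 [319.13725596 164.26376831]]
```

```bash
python3 -m handwheel '[[[0.0005,0,-0.033,0,0,0,0.03],[0,0,-0.033,0,0,0,0.03],[0,0,0,0,0,0,0.03],[0,0,0,0,0,0,0.03]]]' && python3 -m handwheel '[[[0,0,0,0,0,0,0],[0,0,0,0,0,0,0],[0,0,0,0,0,0,0],[0,0,0,0,0,0,0]]]' && python3 -m handwheel '[[[0,0,0.03,0,0,0,0],[0,0,0.03,0,0,0,0],[0,0,0.03,0,0,0,0],[0,0,0,0,0,0,0]]]'
```

```text
t: 19.1
position: [0.4337, -0.1038, 0.1136]
eef_rot: [1.37, 1.57, -0.324]
force: [0.5, -0.2, 0.2]
gripper_width: 0.0301
t: 19.5
position: [0.4326, -0.1039, 0.1141]
eef_rot: [0.614, 1.57, -1.08]
force: [-3.0, 0.3, 8.4]
gripper_width: 0.0042
t: 19.9
position: [0.436, -0.1046, 0.207]
eef_rot: [1.366, 1.56, -0.327]
force: [0.8, -1.1, -1.4]
gripper_width: 0.0046
```

```bash
python3 -m handwheel '[[[0,0,0.048,0,0,0,0],[0,0,0.048,0,0,0,0],[0,0,0.048,0,0,0,0],[0,0,0.048,0,0,0,0],[0,0,0.048,0,0,0,0]]]' && python3 -m handwheel '[[[0,0,0.015,0,0,0,0],[0.003,0.040,0,0,0,2.4,0],[0.003,0.040,0,0,0,2.4,0],[0.003,0.040,0,0,0,2.4,0],[0.003,0.040,0,0,0,2.4,0]]]' && python3 -m handwheel '[[[-0.0144,0.040,0,0,0,2.4,0],[-0.0144,0.040,0,0,0,2.4,0],[-0.0144,0.040,0,0,0,2.4,0],[-0.0144,0.040,0,0,0,2.4,0],[-0.0144,0.040,0,0,0,2.4,0]]]' && python3 -m handwheel '[[[0,0,0,0,0,0,0],[0,0,-0.048,0,0,0,0],[0,0,-0.048,0,0,0,0],[0,0,-0.048,0,0,0,0],[0,0,-0.048,0,0,0,0]]]'
python3 inhand.py w14 yellow 0
```

```text
t: 20.4
position: [0.4319, -0.1033, 0.4436]
eef_rot: [-1.82, 1.57, 2.769]
force: [1.0, 0.4, -4.3]
gripper_width: 0.0044
t: 20.9
position: [0.4443, 0.0577, 0.4565]
eef_rot: [-1.582, 1.57, -3.108]
force: [0.8, -0.4, -2.0]
gripper_width: 0.0043
t: 21.4
position: [0.3715, 0.2577, 0.4564]
eef_rot: [-1.252, 1.57, -2.568]
force: [0.7, 0.4, -2.5]
gripper_width: 0.0042
t: 21.9
position: [0.3722, 0.2556, 0.2632]
eef_rot: [0.359, 1.57, -0.958]
force: [0.8, 0.2, -3.0]
gripper_width: 0.0044
pos [0.3722 0.2556 0.2632] s,n,z 0.42543849060753125 0.15131452376712373 0.2631939409567187 yaw 14.53120777150039 [ 0.823   0.2224 -3.0157] 0.004387470548003948
wrist bbox 291 147 55 211
0.103 far edge tool z [-0.0436 -0.0436] y [-0.0175  0.0166] width 0.034189492344856895
0.108 far edge tool z [-0.0427 -0.0426] y [-0.0179  0.017 ] width 0.03498326947610325
hole px [399.4 163.6] A 103.0 tool [ 0.035  -0.     -0.0101]
```

```bash
python3 -m handwheel '[[[0.0006,-0.0024,-0.031,0,0,0.2,0],[0,0,-0.031,0,0,0.2,0],[0,0,0,0,0,0,0],[0,0,0,0,0,0,0]]]'
python3 inhand.py w15 yellow 0
```

```text
t: 22.4
position: [0.3746, 0.2543, 0.2049]
eef_rot: [1.775, 1.569, 0.464]
force: [0.3, 0.1, -1.7]
gripper_width: 0.0045
pos [0.3746 0.2543 0.2049] s,n,z 0.4274057275627479 0.14948338476984702 0.20492868728297764 yaw 14.913603511825176 [ 0.2563  0.109  -1.6706] 0.004547622087109865
wrist bbox 291 147 55 211
0.103 far edge tool z [-0.0436 -0.0436] y [-0.0175  0.0167] width 0.03419455503246706
0.108 far edge tool z [-0.0426 -0.0426] y [-0.0179  0.017 ] width 0.03498824322415549
```

```bash
python3 -m handwheel '[[[0,-0.0005,-0.003,0,0,0,0],[0.0193,0.0051,0,0,0,0,0],[0.0193,0.0051,0,0,0,0,0],[0.0193,0.0051,0,0,0,0,0],[0.0193,0.0051,0,0,0,0,0]]]'
python3 inhand.py w16 yellow 0
```

```text
t: 23.0
position: [0.452, 0.2744, 0.2015]
eef_rot: [1.761, 1.569, 0.451]
force: [0.1, 0.6, -2.6]
gripper_width: 0.0043
pos [0.452  0.2744 0.2015] s,n,z 0.5073636272009145 0.14898242153275973 0.20152345815144718 yaw 14.946838582413118 [ 0.0867  0.6451 -2.6036] 0.004317547637045956
wrist bbox 291 147 55 211
0.103 far edge tool z [-0.0436 -0.0435] y [-0.0175  0.0167] width 0.034195412484124624
0.108 far edge tool z [-0.0427 -0.0426] y [-0.0179  0.017 ] width 0.03498908440315921
```

```bash
python3 -m handwheel '[[[0.026,0.0069,0,0,0,0,0],[0.0255,0.0068,0,0,0,0,0],[0,0,0,0,0,0,0]]]' && python3 -m handwheel '[[[0,0,-0.0025,0,0,0,0],[0,0,-0.0015,0,0,0,0],[0,0,0,0,0,0,0],[0,0,0,0,0,0,0]]]'
```

```text
t: 23.4
position: [0.5058, 0.2888, 0.2014]
eef_rot: [1.696, 1.565, 0.385]
force: [0.2, 0.1, -2.4]
gripper_width: 0.0042
t: 23.8
position: [0.5016, 0.2875, 0.1976]
eef_rot: [1.666, 1.569, 0.357]
force: [-0.1, -0.5, 5.6]
gripper_width: 0.0045
```

```bash
python3 -m handwheel '[[[0,0,0,0,0,0,0.03],[0,0,0,0,0,0,0.03],[0,0,0,0,0,0,0.03],[0,0,0.02,0,0,0,0.03],[0,0,0.04,0,0,0,0.03]]]' && python3 -m handwheel '[[[0,0,0.045,0,0,0,0.03],[0,0,0.045,0,0,0,0.03],[0,0,0.045,0,0,0,0.05],[0,-0.0425,0,0,0,-1,0.05],[0,-0.0425,0,0,0,-1,0.05]]]' && python3 -m handwheel '[[[0,-0.0425,0,0,0,-1,0.05],[0,-0.0425,0,0,0,-1,0.05],[0,-0.0425,0,0,0,-1,0.05],[0,-0.0425,0,0,0,-1,0.05],[0,-0.0425,0,0,0,-1,0.05]]]'  && python3 -m handwheel '[[[0,-0.0425,0,0,0,-1,0.05],[0,-0.0425,0,0,0,-1,0.05],[0,-0.0425,0,0,0,-1,0.05],[0,-0.0425,0,0,0,-1,0.05],[0,-0.0425,0,0,0,-1,0.05]]]'  && python3 -m handwheel '[[[0,0,-0.045,0,0,0,0.05],[0,0,-0.04,0,0,0,0.05],[0,0,0,0,0,0,0.05],[0,0,0,0,0,0,0.05]]]'
python3 - <<'E'
from h import *
f,p=snap('wrist','w17');g,_=snap('scene','s17');snap('top','t17');print(p[1],np.degrees(np.arctan2(p[0][1,1],p[0][0,1])))
cv2.imwrite('pics/w17c.png',np.vstack([cv2.resize(f,(640,400))[:340],cv2.resize(g[165:265,280:530],(640,256),interpolation=cv2.INTER_CUBIC)]))
E
```

```text
t: 24.3
position: [0.4997, 0.2865, 0.2531]
eef_rot: [-1.392, 1.562, -2.702]
force: [1.1, 0.6, -0.2]
gripper_width: 0.03
t: 24.8
position: [0.5028, 0.2029, 0.393]
eef_rot: [1.626, 1.567, 0.283]
force: [-0.2, -1.5, -0.7]
gripper_width: 0.0501
t: 25.3
position: [0.5017, -0.0115, 0.391]
eef_rot: [-2.013, 1.57, 2.838]
force: [0.6, -0.7, 0.5]
gripper_width: 0.0498
t: 25.8
position: [0.5017, -0.224, 0.3909]
eef_rot: [-2.485, 1.57, 2.278]
force: [1.4, 0.2, 1.2]
gripper_width: 0.0502
t: 26.2
position: [0.5019, -0.2222, 0.3061]
eef_rot: [-2.141, 1.569, 2.622]
force: [0.3, 0.2, 0.9]
gripper_width: 0.0501
[ 0.50193047 -0.22222515  0.30612218] 2.94332718774984
```

View pics/w17c.png

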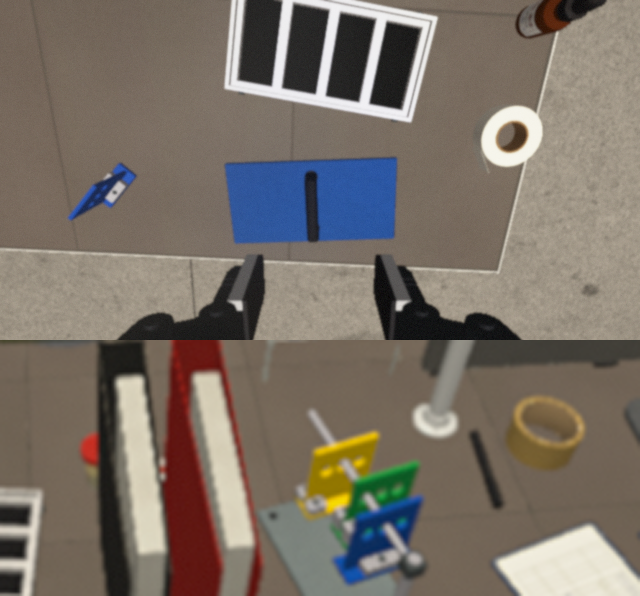

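All three hang level on the rod and the mould is empty. Lid corners are (226,163), (396,157), (394,237) and (235,243), with the handle at (311,173)-(313,240).

```bash
cat > lid.py <<'E'
import sys
from h import *
np.set_printoptions(precision=4,suppress=True)
def corners(f,lo,hi):
    m=cv2.morphologyEx(cv2.inRange(cv2.cvtColor(f,cv2.COLOR_BGR2HSV),lo,hi),cv2.MORPH_CLOSE,np.ones((25,25)))
    c=rect(m)[0]; return cv2.approxPolyDP(cv2.convexHull(c),.03*cv2.arcLength(c,True),True)[:,0].astype(float)
def pose(c):
    (cx,cy),_,_=cv2.minAreaRect(c[:,:2].astype(np.float32)*1000); 
    L=[(c[(i+1)%len(c)]-c[i])[:2] for i in range(len(c))]
    y=[np.degrees(np.arctan2(*(d if d[0]>0 else -d)[::-1])) for d in L if np.linalg.norm(d)>.17]
    return np.array([cx/1000,cy/1000]),c[:,:2].mean(0),y,[round(float(np.linalg.norm(d)),4) for d in L]
if __name__=='__main__':
    n=sys.argv[1]; f=cv2.imread(f'pics/{n}.png');p=loadp(n)
    px=corners(f,(100,150,50),(125,255,255)); print('lid px',px.tolist()); print(pose(plane('wrist',px,.013,p)))
E
python3 lid.py w17; python3 - <<'E'
from h import *
p=loadp('w17'); print("handle top ends at .047",plane('wrist',[(311,173),(313,240)],.047,p),p[1])
f=cv2.imread('pics/w17.png'); m=(f.min(2)<60)
g=cv2.cvtColor(f,cv2.COLOR_BGR2GRAY)
for r in(185,205,225): c=np.flatnonzero(g[r,280:345]<45)+280; print(r,c.min(),c.max())
print("mould px corners -> .027",plane('wrist',[(225,88),(410,121),(437,15)],.027,p))
E
```

```text
lid px [[395.0, 159.0], [391.0, 237.0], [236.0, 241.0], [226.0, 165.0]]
(array([ 0.4959, -0.2853]), array([ 0.4956, -0.2849]), [np.float64(4.581575476570034), np.float64(5.013851225783992)], [0.1033, 0.2024, 0.1018, 0.2048])
handle top ends at .047 [[ 0.49331261 -0.23858245  0.047     ]
 [ 0.49934177 -0.32116623  0.047     ]] [ 0.50193047 -0.22222515  0.30612218]
185 305 316
205 306 316
225 307 317
mould px corners -> .027 [[ 0.39493068 -0.15287873  0.027     ]
 [ 0.60176268 -0.17779765  0.027     ]
 [ 0.6150673  -0.06992449  0.027     ]]
```

Lid at (0.496, −0.284), yaw ≈ 4.5°. Its edges measure about 204×103 mm against 210×108, mask shrink of about 1 px a side. Going above the handle for a second measurement.

```bash
python3 -m handwheel '[[[-0.003,-0.03,-0.03,0,0,0.8,0.05],[-0.003,-0.031,-0.04,0,0,0.8,0.05],[0,0,-0.04,0,0,0,0.05],[0,0,-0.04,0,0,0,0.05],[0,0,0,0,0,0,0.05]]]' && python3 -m handwheel '[[[0,0,0,0,0,0,0.05]]]'
python3 - <<'E'
from h import *
f,p=snap('wrist','w18'); print(p[1],np.degrees(np.arctan2(p[0][1,1],p[0][0,1])))
g=cv2.cvtColor(f,cv2.COLOR_BGR2GRAY)
m=cv2.inRange(cv2.cvtColor(f,cv2.COLOR_BGR2HSV),(100,150,50),(125,255,255))
for r in range(120,330,10):
    c=np.flatnonzero(g[r,230:410]<45)+230; b=np.flatnonzero(m[r]); print(r,'dark',(c.min(),c.max(),len(c)) if len(c) else None,'blue',(b.min(),b.max()) if len(b) else None)
for X in ([.496,-.284,.047],): print(proj('wrist',[X],p))
E
```

```text
t: 26.85
position: [0.4941, -0.2815, 0.1537]
eef_rot: [-2.247, 1.563, 2.545]
force: [-0.4, 1.0, -0.6]
gripper_width: 0.0504
t: 26.95
position: [0.4973, -0.2833, 0.1584]
eef_rot: [0.89, 1.569, -0.601]
force: [-0.1, 0.1, 0.6]
gripper_width: 0.05
[ 0.49730011 -0.28332067  0.1583709 ] 4.573078075710702
120 dark None blue None
130 dark None blue (np.int64(2), np.int64(452))
140 dark None blue (np.int64(0), np.int64(451))
150 dark (np.int64(307), np.int64(325), 19) blue (np.int64(0), np.int64(450))
160 dark (np.int64(307), np.int64(325), 18) blue (np.int64(24), np.int64(449))
170 dark (np.int64(308), np.int64(325), 17) blue (np.int64(17), np.int64(448))
180 dark (np.int64(308), np.int64(325), 15) blue (np.int64(9), np.int64(447))
190 dark (np.int64(308), np.int64(325), 18) blue (np.int64(0), np.int64(445))
200 dark (np.int64(308), np.int64(325), 18) blue (np.int64(189), np.int64(444))
210 dark (np.int64(308), np.int64(325), 18) blue (np.int64(191), np.int64(443))
220 dark (np.int64(308), np.int64(325), 18) blue (np.int64(192), np.int64(442))
230 dark (np.int64(308), np.int64(325), 16) blue (np.int64(194), np.int64(441))
240 dark (np.int64(309), np.int64(325), 16) blue (np.int64(195), np.int64(440))
250 dark (np.int64(310), np.int64(324), 14) blue (np.int64(197), np.int64(343))
260 dark (np.int64(257), np.int64(381), 11) blue None
270 dark (np.int64(231), np.int64(408), 38) blue None
280 dark (np.int64(230), np.int64(409), 37) blue None
290 dark (np.int64(247), np.int64(409), 36) blue None
300 dark (np.int64(244), np.int64(394), 37) blue None
310 dark (np.int64(230), np.int64(409), 36) blue None
320 dark (np.int64(230), np.int64(409), 47) blue None
[[317.17326256 204.58166325]]
```

The bar is centred (cols 308–325, predicted 317) and parallel to the jaws. Descending and gripping.

```bash
python3 -m handwheel '[[[0,0,-0.037,0,0,0,0.05],[0,0,-0.037,0,0,0,0.05],[0,0,-0.033,0,0,0,0.05],[0,0,0,0,0,0,0.05],[0,0,0,0,0,0,0.05]]]'
```

```text
t: 27.5
position: [0.498, -0.2839, 0.0521]
eef_rot: [0.898, 1.567, -0.593]
force: [-0.2, 0.1, -0.1]
gripper_width: 0.0496
```

```bash
python3 - <<'E'
from h import *
np.set_printoptions(precision=4,suppress=True)
a=rays('wrist',[(311,173)],loadp('w17'));b=rays('wrist',[(316,147)],loadp('w18'));print('bar far end',tri([(a[0],a[1][0]),(b[0],b[1][0])]))
print(get_state()['position'])
E
```

```text
bar far end (array([ 0.4926, -0.2547, -0.0145]), np.float64(5.516918605992376e-05))
[ 0.498  -0.2839  0.0521]
```

The far-end height from that baseline is unusable: blurred end pixels 26 rows apart gave −14 mm. I'll let the grip and the lift confirm the height instead.

```bash
python3 -m handwheel '[[[0,0,-0.006,0,0,0,0.05],[0,0,0,0,0,0,0.05]]]' && python3 -m handwheel '[[[0,0,0,0,0,0,0],[0,0,0,0,0,0,0],[0,0,0,0,0,0,0],[0,0,0,0,0,0,0]]]' && python3 -m handwheel '[[[0,0,0.03,0,0,0,0],[0,0,0.035,0,0,0,0],[0,0,0,0,0,0,0],[0,0,0,0,0,0,0]]]'
python3 - <<'E'
from h import *
f,p=snap('wrist','w19'); print(p[1],np.degrees(np.arctan2(p[0][1,1],p[0][0,1])))
m=cv2.inRange(cv2.cvtColor(f,cv2.COLOR_BGR2HSV),(100,150,50),(125,255,255))
for r in range(130,260,15):
    b=np.flatnonzero(m[r]); print(r,'blue',(b.min(),b.max()) if len(b) else None)
b=np.flatnonzero(m[:,280]);c=np.flatnonzero(m[:,400]);print(b.min(),c.min())
E
```

```text
t: 27.7
position: [0.4975, -0.2838, 0.0457]
eef_rot: [0.897, 1.567, -0.595]
force: [-0.8, 0.0, 0.0]
gripper_width: 0.0507
t: 28.1
position: [0.4966, -0.2833, 0.0447]
eef_rot: [0.862, 1.569, -0.63]
force: [-1.1, 0.5, 5.7]
gripper_width: 0.0128
t: 28.5
position: [0.4963, -0.283, 0.1092]
eef_rot: [0.897, 1.57, -0.595]
force: [0.2, -0.9, -1.8]
gripper_width: 0.0128
[ 0.49629596 -0.28304489  0.10918071] 4.542121481495526
130 blue None
145 blue None
160 blue (np.int64(87), np.int64(551))
175 blue (np.int64(90), np.int64(547))
190 blue (np.int64(94), np.int64(544))
205 blue (np.int64(97), np.int64(541))
220 blue (np.int64(100), np.int64(537))
235 blue (np.int64(104), np.int64(534))
250 blue (np.int64(107), np.int64(531))
155 154
```

```bash
python3 - <<'E'
from h import *
np.set_printoptions(precision=4,suppress=True)
p=loadp('w19');R,t=p;f=cv2.imread('pics/w19.png')
z=t[2]-.0317
m=cv2.inRange(cv2.cvtColor(f,cv2.COLOR_BGR2HSV),(100,150,50),(125,255,255))
L=[];Rr=[];T=[]
for r in range(165,250,3): b=np.flatnonzero(m[r]); L.append((b.min()-.5,r)); Rr.append((b.max()+.5,r))
for c in range(130,520,6):
    if abs(c-318)>40: b=np.flatnonzero(m[:,c]); T.append((c,b.min()-.5))
q=lambda P:(plane('wrist',P,z,p)-t)@R
l,r,tt=q(L),q(Rr),q(T)
for n,a in(('L',l),('R',r)): k=np.polyfit(a[:,2],a[:,1],1); print(n,'y at tool z=0',k[1],'slope deg',np.degrees(np.arctan(k[0])))
k=np.polyfit(tt[:,1],tt[:,2],1);print('far edge tool z at y=0',k[1],'slope',np.degrees(np.arctan(k[0])))
E
```

```text
L y at tool z=0 -0.10342697278092662 slope deg 0.18603339630719057
R y at tool z=0 0.10296160522173442 slope deg 0.0008799684848479468
far edge tool z at y=0 -0.05185392951654164 slope -0.21555953075150944
```

```bash
python3 -m handwheel '[[[0.0022,0.043,0,0,0,-2.85,0],[0.0022,0.043,0,0,0,-2.85,0],[0.0022,0.043,0,0,0,-2.85,0],[0.0022,0.043,0,0,0,-2.85,0],[0,0,0,0,0,0,0]]]' && python3 -m handwheel '[[[0,0,0,0,0,0,0]]]'
python3 - <<'E'
from h import *
s=get_state();R,t=Rt(s);print(t,np.degrees(np.arctan2(R[1,1],R[0,1])),R[:,0],s['gripper_width'],s['force'],s['ft_torque'])
f,p=snap('wrist','w20')
m=cv2.inRange(cv2.cvtColor(f,cv2.COLOR_BGR2HSV),(100,150,50),(125,255,255))
for r in (160,205,250): b=np.flatnonzero(m[r]); print(r,b.min(),b.max())
E
```

```text
t: 29.05
position: [0.5021, -0.1055, 0.1067]
eef_rot: [-2.029, 1.563, 2.567]
force: [-0.5, -0.6, -2.9]
gripper_width: 0.0128
t: 29.15
position: [0.5037, -0.1095, 0.1073]
eef_rot: [-1.661, 1.567, 2.935]
force: [-0.0, 0.1, -2.2]
gripper_width: 0.0128
[ 0.50368924 -0.10951394  0.10730858] -6.672546444450073 [-3.49705935e-03  7.31474659e-04 -9.99993618e-01] 0.012800876708086528 [-0.00817846  0.05007419 -2.22551281] [-0.03436874  0.00918182 -0.00674201]
160 87 550
205 97 541
250 107 531
```

```bash
python3 -m handwheel '[[[0.0013,-0.0015,-0.012,0,0,-0.2,0],[0,0,-0.012,0,0,0,0],[0,0,-0.006,0,0,0,0],[0,0,0,0,0,0,0]]]' && python3 -m handwheel '[[[0,0,-0.005,0,0,0,0],[0,0,0,0,0,0,0]]]'&& python3 -m handwheel '[[[0,0,-0.005,0,0,0,0],[0,0,0,0,0,0,0]]]'
```

```text
t: 29.6
position: [0.5049, -0.1129, 0.077]
eef_rot: [-1.741, 1.567, 2.847]
force: [-0.9, -0.4, -3.2]
gripper_width: 0.0129
t: 29.8
position: [0.5061, -0.1126, 0.0734]
eef_rot: [-1.757, 1.57, 2.832]
force: [0.3, -0.4, -2.0]
gripper_width: 0.0126
t: 30.0
position: [0.5061, -0.1124, 0.0686]
eef_rot: [-1.7, 1.57, 2.89]
force: [-0.7, -0.2, -1.9]
gripper_width: 0.0129
```

```bash
python3 -m handwheel '[[[0,0,-0.003,0,0,0,0],[0,0,0,0,0,0,0]]]'&& python3 -m handwheel '[[[0,0,-0.002,0,0,0,0],[0,0,0,0,0,0,0]]]'
```

```text
t: 30.2
position: [0.5062, -0.1124, 0.0657]
eef_rot: [-1.713, 1.571, 2.877]
force: [-0.5, -0.3, -2.2]
gripper_width: 0.0127
t: 30.4
position: [0.5065, -0.1124, 0.0647]
eef_rot: [1.404, 1.57, -0.29]
force: [-1.7, 1.3, 3.9]
gripper_width: 0.013
```

Contact came at 0.0647, where 0.065 is seated. Releasing and retreating for the final look.

```bash
python3 -m handwheel '[[[0,0,0,0,0,0,0.05],[0,0,0,0,0,0,0.05],[0,0,0,0,0,0,0.05],[0,0,0.03,0,0,0,0.05],[0,0,0.045,0,0,0,0.05]]]' && python3 -m handwheel '[[[0,0,0.045,0,0,0,0.05],[0,0.01,0.045,0,0,0,0.05],[0,0.02,0.03,0,0,0,0.05],[0,0,0,0,0,0,0.05],[0,0,0,0,0,0,0.05]]]'
python3 - <<'E'
from h import *
np.set_printoptions(precision=4,suppress=True)
from lid import corners,pose
f,p=snap('wrist','w21');g,_=snap('scene','s21');snap('top','t21');print(p[1])
px=corners(f,(100,150,50),(125,255,255)); print(px.tolist()); print('lid at .033',plane('wrist',px,.033,p),pose(plane('wrist',px,.033,p)))
cv2.imwrite('pics/w21c.png',np.vstack([f[:340],cv2.resize(g[165:265,200:450],(640,256),interpolation=cv2.INTER_CUBIC)]))
E
```

```text
t: 30.9
position: [0.5041, -0.1118, 0.1371]
eef_rot: [-1.745, 1.564, 2.844]
force: [-0.0, -0.2, 0.1]
gripper_width: 0.0494
t: 31.4
position: [0.5065, -0.0823, 0.2595]
eef_rot: [1.32, 1.569, -0.373]
force: [-0.2, 0.1, -0.0]
gripper_width: 0.05
[ 0.5065 -0.0823  0.2595]
[[424.0, 146.0], [414.0, 240.0], [228.0, 238.0], [221.0, 146.0]]
lid at .033 [[ 0.6136 -0.0753  0.033 ]
 [ 0.6    -0.1781  0.033 ]
 [ 0.3982 -0.1506  0.033 ]
 [ 0.412  -0.0504  0.033 ]] (array([ 0.5058, -0.1134]), array([ 0.5059, -0.1136]), [np.float64(-7.7662738349906775), np.float64(-7.043927513910375)], [0.1037, 0.2037, 0.1011, 0.2031])
```

View pics/w21c.png

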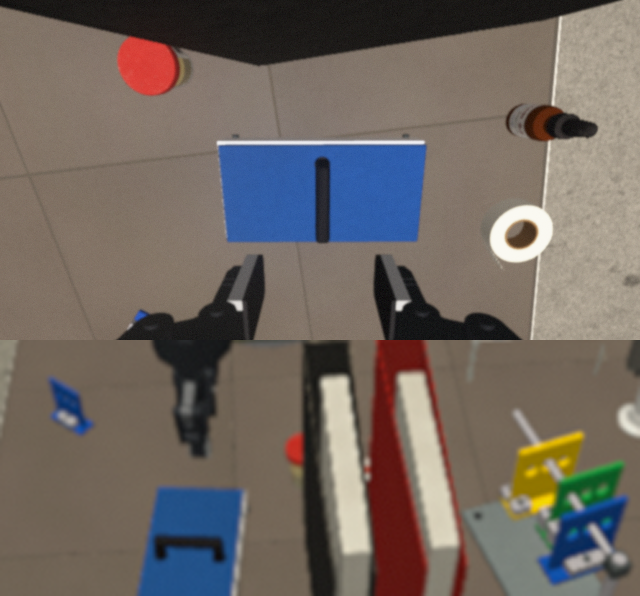

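The lid sits on the mould with an even white strip along its far edge (row 142), centred within about 1.5 mm of the mould. All three hangers are on the rod. A quick numeric check of the bystanders, then I hand in.

```bash
python3 - <<'E'
from h import *
a,b=[cv2.imread(f'pics/{n}.png').astype(int) for n in('top0','t21')]
for n,(x,y) in dict(timer=(286,246),pot=(319,245),dropper=(346,137)).items():
    s=np.s_[y-16:y+16,x-16:x+16]; print(n,'mean abs diff',abs(a[s]-b[s]).mean().round(1))
s=get_state();print(s['t'],s['force']);print(sign_off())
E
```

```text
timer mean abs diff 2.2
pot mean abs diff 10.8
dropper mean abs diff 13.5
31.55 [-0.05578531 -0.56611982  0.4617719 ]
the job is handed in; nothing more can be done
None
```

The three hangers that were in the mould (blue, green and yellow; orange was absent) now hang on the stand's rod. I lifted each over the binders. Blue and yellow hang by the centre hole, green by the hole at its steel end. Then I put the lid on the empty mould. The job was handed in at 31.6 s.

**Last checks**
- **Hangers:** the last scene picture shows all three hanging level on the rod.
- **Lid:** it made contact at TCP height 0.0647 m, against 0.065 expected when seated. Its centre is within about 1.5 mm of the mould's, and its yaw is −7.0 to −7.8° against the mould's −6.9°. The mould rim shows as an even strip along the far edge.
- **Bystanders:** the timer is unchanged between the first and last top pictures. The pot and dropper patches differ more (10.8 and 13.5 grey levels). I put this down to the arm now covering or shading them, but did not confirm it. Nothing was seen to touch them, and both stand upright in the last wrist picture.

**Checks that failed or disagreed**
- Two-view triangulation of the lid handle's end gave an impossible height (−14 mm), so the grip, the lift and the contact height confirmed it instead.
- Two-view heights at the far ends of the yellow and green fin tops came out about 20–30 mm too high. The near ends (107–110 mm) and the 76 mm fin lengths agreed with the description.

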